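# Load a jar and feed the row round the bend

## Task

Refill the L-shaped spice feed rack: stand the loose green-label jar with the black cap upright in the rack's short straight, just in front of the black follower, and let go. Then take the follower by its wooden grip and push it smoothly round the bend, so that it moves the new jar up to the two waiting jars and closes the row against the end stop with a light, steady press of about half a kilo (5 N), and leave it there touching the row. Never force the follower or crush the row, do not handle the waiting jars, and leave the other things alone.

Things in the scene. Friction and masses are not known exactly. Their poses are not given: they have to be found in the camera images.
- rack: Fixed L-shaped jar feed track: grey metal channel 72 mm wide with wire guide rails. Origin on the worktop at the centre of the bend; z up. Lane centre line in its frame: short straight y = +80 mm from x = -97 (closed end) to 0; quarter bend of radius 80 mm about the origin; long straight x = +80 mm from y = 0 to -225. Lane floor 17 mm above the worktop; rails 46 mm apart inside, tops 42.5 mm above the worktop; a slot 11 mm wide runs along the centre line.
- end_stop: Fixed bracket across the long straight, 196 mm past the bend; a rigid pad, 38 mm wide and 44 mm high, stands before it on an adjusting screw. The pad's face is 6 to 36 mm ahead (+y) of the bracket's, screwed differently each day and not reported: find it by feel. Origin: middle of the bracket's face at the lane floor; axes as the rack's, jars to its +y.
- follower: Black loose carriage 52 x 36 mm, 0.18 to 0.38 kg, held in the slot by two 8 mm pins 36 mm apart (1.5 mm play each side): it turns with the lane and binds if dragged off line or twisted. Starts at the closed end. Origin: midway between the pins at the lane floor; x points ahead, to the jars. White round nose pushes the jars: 24 mm diameter, 28 mm high, front 30 mm ahead of the origin.
- follower_grip (a point): Middle of the follower's upright round wooden grip: 18 mm diameter, 34 mm long (34 to 68 mm above the lane floor), on the vertical line through the follower's origin; this point is 50 mm above the lane floor. A wall cabinet hangs 0.46 m above the worktop from about 0.6 m ahead of the robot.
- refill: The spice jar that stands outside the rack: green label, black cap, 105 mm high, 40 mm diameter throughout, 0.11 kg. Origin at the centre of its underside, z up. Goes on the lane floor between follower and bend, for example about where the bend begins.
- jar_middle: Same kind of jar (105 mm high, 40 mm diameter), already in the long straight, loose, second from the end stop. Origin at the centre of its underside.
- jar_front: Same kind of jar, already in the long straight, loose, nearest the end stop, with a gap before the pad. Origin at the centre of its underside.
- salt_shaker: Bystander: glass salt shaker, 44 mm diameter, 90 mm high, origin at the centre of its underside.
- chilli_jar: Bystander: spice jar with a red cap, 44 mm diameter, 105 mm high, origin at the centre of its underside.
- lemon: Bystander: lemon, 70 x 50 x 50 mm, lying right of the work, origin at its underside.
Mind the look-alikes: they are no part of the job. Leave any turquoise look-alike of the follower alone.

How it is judged:
By the outcome, as a careful person would: the job done as asked, in the order asked, and still so for the second after the job is handed in, with the robot touching nothing.
It also fails if it takes over 72 s, if anything falls off the work surface, if the arm or the gripper's body presses on something with over 40 N, if the wrist force passes 120 N, or if a joint passes its speed limit or range.

## Robot

A 6-joint arm with a two-finger parallel gripper is mounted at the origin on a cart in front of the work surface, level with it; the furniture and walls round the work are solid. World frame = base frame: x ahead of the robot, y to its left, z up, the work surface at z = 0. Lengths are in m, angles in degrees, forces in N, time in s.
With the tool pointing down it reaches from about 0.3 to 0.775 m from the base axis. Payload 14.6 kg.
Tool frame: the origin (TCP) lies at the very end of the fingers, on their centre line; the grasp point (between the pads) lies 19 mm behind it; z points along the fingers, y is the line along which they close (so a half turn about z gives the same grasp; the last joint's range is limited). The gripper opens to 85 mm and grips with 20 to 120 N. Pads are 22 mm wide; open, the fingers measure 114 mm over their backs; the gripper's body (76 mm by 85 mm) begins 54 mm behind the grasp point. The pads swing forward as they close: fully open they stand 13 mm farther back than shut.
Start: joints at [-68.961, 17.183, 87.147, -0, 75.671, -3.816], TCP at [0.231, -0.499, 0.231] pointing down, gripper open.
Joint ranges: [-173.82, 173.82], [-45.26, 126.66], [13.44, 144.39], [-59.66, 239.66], [0, 175.72], [-146.38, 146.38]. Speed limits (degrees/s): [127.2, 127.2, 147.25, 180, 180, 180].

## Interface

Orientations are given as a 3x3 rotation matrix whose columns are the frame's x, y, z axes.
In Python, from bench import manip gives the robot as it stands. Calls block until the motion is done:
- manip.goto(position, orientation): joint-space move of the TCP to a pose.
- manip.servo_line(position, rate=0.15, orientation=None, stop_force=None): straight line of the TCP; orientation=None keeps the orientation; rate is the mean speed in m/s. With stop_force (N) it stops when the force on the tool has changed by that much, and returns True; else False.
- manip.goto_joints(angles): joint-space move.
- manip.set_gripper(opening): finger opening in m; the grip force is fixed at half the most; returns when the fingers have stopped.
- manip.wait(seconds).
- manip.ik(position, orientation): joint angles nearest the present ones, or None.
- manip.read_camera(name): name is "side" or "top"; returns the picture (420x560x3 uint8, red, green, blue); there is no depth.
- manip.get_calibration(name): a dict with "fov_y" (degrees; the focal length in pixels is half the picture's height over the tangent of half this angle, whatever the lens; pixels are square), "cx", "cy" (the principal point, pixels), "dist" ([k1, k2, p1, p2, k3] as OpenCV has them; the pictures are not rectified), "world_to_cam" (4x4, takes a point from world to camera coordinates). Camera axes: x right, y down, z forward; pixel columns grow to the right and rows downward; lengths in m; the calibration is good to about 2 mm. A picture is of the moment at which its call begins. get_calibration takes no time and is no camera call.
A pose or a line that the arm cannot do raises manip.PlanningError and nothing moves.
- manip.job_done(): hands the job in; it is judged then, once.
Trained networks look in the newest picture that a camera, given by its name, has taken for a name from the list of things; names that differ only in an ending like _2 or _b are one class to them, and where a whole thing is asked for, a point or a joint stands for the part that bears it (a point fixed in the world has none). Each returns a list of dicts, best first, with "confidence" (0 to 1); they miss things now and then, are a little off and sometimes report something else, mostly with a low value. They report only what shows in the picture. A call takes as long as a camera call. They do not tell look-alikes from the thing itself.
- manip.outline_of(camera, thing): "region" (420x560 bool, what is visible of it).
- manip.mark_of(camera, thing): "position" ([x, y, z] in m, in the coordinates of the camera as it stood for that picture, good to about 4 mm: a listed point, or the origin of a listed thing).
Readings, each from a call of its own:
- manip.read_clock(): time.
- manip.read_qpos(): joint angles.
- manip.read_qd(): joint speeds.
- manip.read_joint_torque(): joint torques, N m.
- manip.read_position(): TCP position.
- manip.read_tcp_rot(): TCP orientation.
- manip.read_wrist_force(): force on the tool from outside, world axes, zero at the start.
- manip.read_torque(): the same for the moment, N m.
- manip.read_grip_width(): finger opening in m.
- manip.read_grasp_force(): force on a finger pad.
Only numpy, scipy, OpenCV 4.12 (cv2) and the standard library are available. Lean on these libraries where they do the work, as an engineer would, in place of code of your own. Each camera call takes 0.05 s, during which the arm holds its last target. There are 200 camera calls.

## Working session

There is one attempt and no reset: what is moved stays moved. The work goes in short steps, each a Python script; the robot and the scene stay as the last script left them, time stands still between calls to the robot, and variables do not carry over. Pictures are saved under pics/ and viewed, at most 10 in all, crops included, and the job is handed in when it is done.

```bash
mkdir -p pics && ls
cat > h.py <<'E'
import numpy as np, cv2
from bench import manip
def cal(n):
    c=manip.get_calibration(n); f=210/np.tan(np.radians(c["fov_y"]/2))
    K=np.array([[f,0,c["cx"]],[0,f,c["cy"]],[0,0,1]]); return K,np.array(c["dist"],float),np.array(c["world_to_cam"])
def proj(n,P):
    K,d,T=cal(n); return cv2.projectPoints(np.atleast_2d(P).astype(float),cv2.Rodrigues(T[:3,:3])[0],T[:3,3],K,d)[0][:,0]
def ray(n,uv):
    K,d,T=cal(n); p=cv2.undistortPoints(np.array([[uv]],float),K,d)[0,0]
    return -T[:3,:3].T@T[:3,3], T[:3,:3].T@np.array([p[0],p[1],1])
def at_z(n,uv,z):
    o,r=ray(n,uv); return o+r*(z-o[2])/r[2]
def marks(n,thing):
    T=np.linalg.inv(cal(n)[2]); return [(T[:3,:3]@np.array(m["position"])+T[:3,3],m["confidence"]) for m in manip.mark_of(n,thing)]
def save(img,name): cv2.imwrite("pics/"+name,cv2.cvtColor(img,cv2.COLOR_RGB2BGR))
E
python3 - <<'E'
from h import *
np.set_printoptions(precision=4,suppress=True)
for n in("top","side"):
    im=manip.read_camera(n); save(im,n+"0.png"); K,d,T=cal(n); print(n,K[0,0],np.linalg.inv(T)[:3,3],np.linalg.inv(T)[:3,2])
    for t in["rack","end_stop","follower","follower_grip","refill","jar_middle","jar_front","salt_shaker","chilli_jar","lemon"]:
        for p,c in marks(n,t): print(t,p,round(c,2),proj(n,p)[0].round())
print(manip.read_clock(),manip.read_tcp_rot())
E
```

```text
pics
top 420.1149081083453 [ 0.3371 -0.0204  0.9082] [ 0.1609 -0.0112 -0.9869]
end_stop [ 0.513  -0.1666  0.0177] 0.72 [343. 198.]
follower [0.4685 0.2358 0.0062] 0.91 [157. 220.]
follower [0.426  0.1309 0.0189] 0.9 [204. 239.]
follower [0.5689 0.235  0.0086] 0.81 [159. 175.]
follower_grip [0.4721 0.2365 0.0596] 0.97 [150. 215.]
follower_grip [0.5745 0.2381 0.0557] 0.93 [152. 166.]
follower_grip [0.4254 0.128  0.0687] 0.69 [202. 237.]
refill [ 0.3622 -0.249   0.0033] 0.85 [383. 268.]
jar_middle [ 0.5371 -0.0637  0.0173] 0.9 [295. 187.]
jar_front [ 0.5214 -0.1102  0.0188] 0.66 [317. 194.]
salt_shaker [ 0.404  -0.0537  0.0013] 0.67 [291. 249.]
chilli_jar [ 0.3959 -0.1604  0.0015] 0.67 [341. 253.]
lemon [ 0.4992 -0.2832  0.0004] 0.79 [395. 206.]
side 402.6589178596996 [ 0.3848 -0.8528  0.4205] [ 0.0679  0.9232 -0.3782]
rack [ 0.4725  0.0434 -0.003 ] 0.57 [285. 224.]
rack [ 0.5192 -0.1052  0.0198] 0.51 [314. 244.]
rack [0.4238 0.1298 0.0186] 0.31 [263. 204.]
end_stop [ 0.5151 -0.1679  0.0149] 0.95 [317. 261.]
follower [0.428  0.1322 0.0201] 0.73 [265. 203.]
follower [0.5725 0.2379 0.0065] 0.68 [312. 192.]
follower [0.4752 0.2372 0.0091] 0.56 [279. 192.]
follower [ 0.5141 -0.1695  0.0126] 0.17 [316. 262.]
follower_grip [0.4255 0.1283 0.0658] 0.75 [264. 187.]
follower_grip [0.5736 0.2382 0.0599] 0.73 [313. 174.]
follower_grip [0.4695 0.2384 0.0601] 0.69 [277. 175.]
jar_front [ 0.3629 -0.2525 -0.0026] 0.69 [239. 297.]
jar_front [ 0.5231 -0.1095  0.0182] 0.58 [316. 245.]
chilli_jar [ 0.3975 -0.1607  0.0023] 0.94 [257. 267.]
1.1 [[ 0.9074  0.4203 -0.0001]
 [ 0.4203 -0.9074 -0.    ]
 [-0.0001 -0.     -1.    ]]
```

View pics/top0.png

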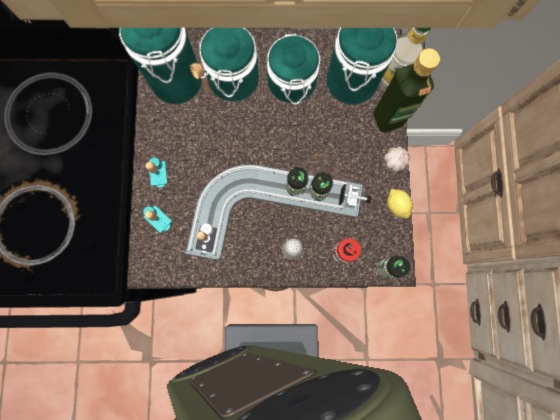

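View pics/side0.png

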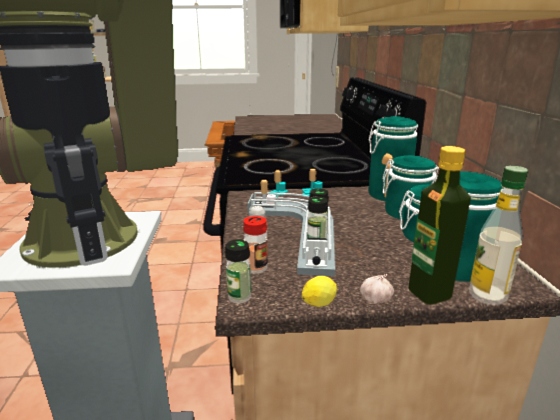

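The top view shows the black follower at pixel (204,237) in the closed end, waiting jars at (298,178) and (322,184), the stop at (352,196) and the refill at (397,266). The turquoise look-alikes are at (157,175) and (157,218). In the side view the refill is at (237,270) and the rack bends behind the chilli jar. Next I fit the rack pose.

```bash
cat > fit.py <<'E'
from h import *
from scipy.optimize import minimize
np.set_printoptions(precision=4,suppress=True)
def lane(s):  # s=0 at bend start (0,80); returns xy, tangent
    L=0.08*np.pi/2
    if s<0: return np.array([s,.08]),np.array([1.,0])
    if s<L: a=s/.08; return .08*np.array([np.sin(a),np.cos(a)]),np.array([np.cos(a),-np.sin(a)])
    return np.array([.08,-(s-L)]),np.array([0,-1.])
def off(d,s0=-.097,s1=.08*np.pi/2+.225):
    out=[]
    for s in np.linspace(s0,s1,80):
        p,t=lane(s); out.append(p+d*np.array([-t[1],t[0]]))
    return np.array(out)
def W(pose,xy,z):
    c,s=np.cos(pose[2]),np.sin(pose[2]); xy=np.atleast_2d(xy)
    return np.c_[pose[0]+c*xy[:,0]-s*xy[:,1],pose[1]+s*xy[:,0]+c*xy[:,1],np.full(len(xy),z)]
E
cat > run1.py <<'E'
from fit import *
S=4
poly=np.r_[off(.036),off(-.036)[::-1]]
def render(n,pose,sh):
    m=np.zeros((420*S,560*S),np.uint8)
    for z in(0,.017): cv2.fillPoly(m,[np.round((proj(n,W(pose,poly,z))+.5)*S).astype(np.int32)],1)
    return cv2.resize(m.astype(np.float32),(560,420),interpolation=cv2.INTER_AREA)
reg={};ig={}
for n in("top","side"):
    im=manip.read_camera(n); r=manip.outline_of(n,"rack"); print(n,[(x["confidence"],x["region"].sum()) for x in r])
    reg[n]=r[0]["region"].astype(np.float32) if r else None
    g=np.zeros((420,560),bool)
    for t in["follower","jar_middle","jar_front","end_stop","chilli_jar","salt_shaker","refill"]:
        for x in manip.outline_of(n,t): g|=x["region"]
    ig[n]=cv2.dilate(g.astype(np.uint8),np.ones((5,5)))==0
x0=np.array([.4785,.0417,-.218])
def cost(q,ns):
    return sum((np.abs(render(n,q,S)-reg[n])*ig[n]).sum() for n in ns)
for ns in(["top"],["side"]):
    if reg[ns[0]] is None: continue
    best=minimize(lambda u:cost(x0+u*[.005,.005,.03],ns),[0,0,0],method="Nelder-Mead",options=dict(initial_simplex=np.array([[0,0,0],[1.5,0,0],[0,1.5,0],[0,0,1.5]]),maxiter=150))
    q=x0+best.x*[.005,.005,.03]; print(ns,q,best.fun,cost(x0,ns)); 
    if ns==["top"]: Q=q
np.save("pose.npy",Q)
for n,box in(("top",(180,150,200,150)),("side",(220,150,160,130))):
    im=manip.read_camera(n); k=4; x,y,w,h=box
    c=cv2.resize(im[y:y+h,x:x+w],None,fx=k,fy=k,interpolation=cv2.INTER_CUBIC)
    for d,z,col in((.036,.017,(255,0,0)),(-.036,.017,(255,0,0)),(.023,.0425,(255,255,0)),(-.023,.0425,(255,255,0)),(0,.017,(0,255,255))):
        p=((proj(n,W(Q,off(d),z))+.5-[x,y])*k).astype(np.int32); cv2.polylines(c,[p],False,col,1,cv2.LINE_AA)
    save(c,n+"1.png")
inv=lambda p:np.array([[np.cos(Q[2]),np.sin(Q[2])],[-np.sin(Q[2]),np.cos(Q[2])]])@(np.array(p[:2])-Q[:2])
for n in("top","side"):
    for t in("follower_grip","end_stop","jar_middle","jar_front","refill"):
        for p,c in marks(n,t): print(n,t,p,inv(p),round(c,2))
print(manip.read_clock())
E
python3 run1.py
```

```text
top [(0.78, np.int64(5566))]
side [(0.76, np.int64(2209)), (0.19, np.int64(147))]
['top'] [ 0.4718  0.0388 -0.1742] 236.375 936.875
['side'] [ 0.4741  0.0433 -0.2028] 282.3125 385.75
top follower_grip [0.5751 0.2391 0.0562] [0.0669 0.2151] 0.76
top follower_grip [0.423  0.1282 0.0643] [-0.0635  0.0795] 0.6
top follower_grip [0.4706 0.2373 0.0602] [-0.0356  0.1952] 0.56
top end_stop [ 0.5183 -0.167   0.0166] [ 0.0815 -0.1946] 0.84
top jar_middle [ 0.5354 -0.0632  0.0181] [ 0.0803 -0.0895] 0.83
top jar_front [ 0.5209 -0.1122  0.0203] [ 0.0745 -0.1403] 0.58
top refill [ 0.365  -0.2552  0.0032] [-0.0543 -0.3081] 0.69
side follower_grip [0.427  0.1247 0.0674] [-0.0591  0.0768] 0.66
side follower_grip [0.5748 0.24   0.0541] [0.0666 0.216 ] 0.62
side follower_grip [0.4701 0.2349 0.0551] [-0.0357  0.1928] 0.55
side end_stop [ 0.5138 -0.1693  0.0159] [ 0.0774 -0.1977] 0.79
side jar_front [ 0.5233 -0.1087  0.0203] [ 0.0762 -0.1364] 0.96
side refill [ 0.3628 -0.2526 -0.0022] [-0.0569 -0.306 ] 0.68
2.6
```

View pics/top1.png

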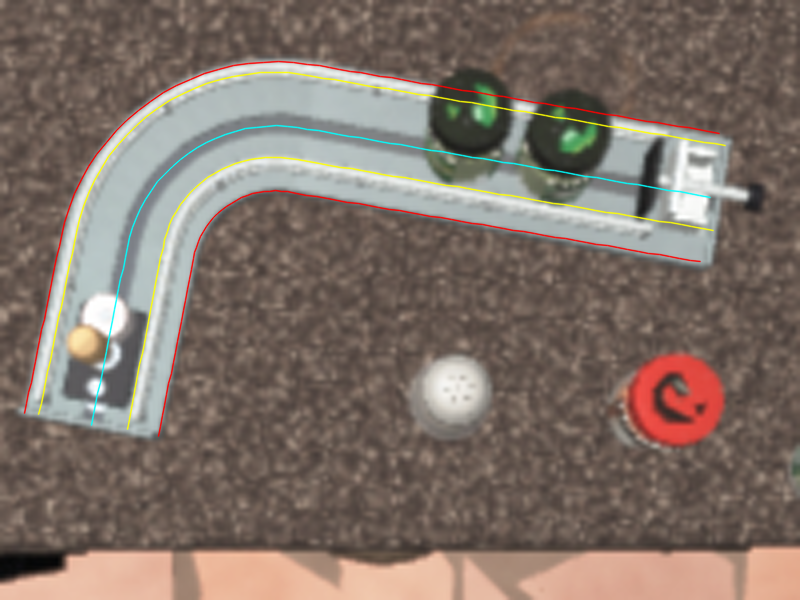

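View pics/side1.png

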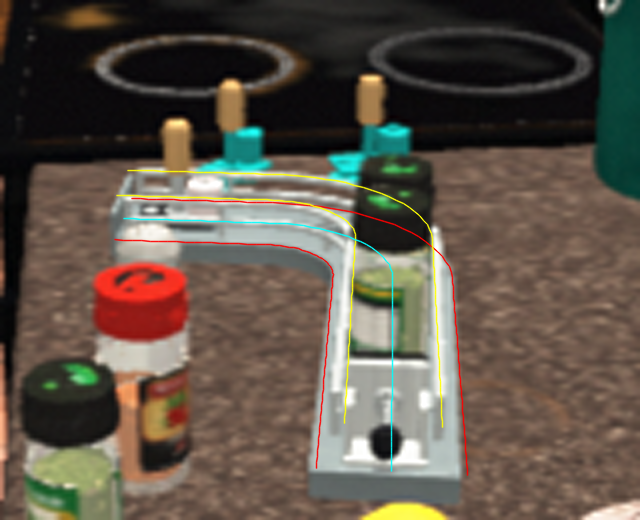

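The overlay is close: red and cyan lie within about 2 px. There is a slight yaw error, with the right end about 1 px low and 2 px short. I'll refine it on the dark slot, which is the feature that matters.

```bash
cat > run2.py <<'E'
from fit import *
from scipy.optimize import least_squares
Q=np.load("pose.npy"); L=.08*np.pi/2
im={n:cv2.cvtColor(manip.read_camera(n),cv2.COLOR_RGB2GRAY).astype(np.float32) for n in("top","side")}
D=np.arange(-.015,.0151,.0005)
def meas(n,Q,ss):
    out=[]
    for s in ss:
        p,t=lane(s); nn=np.array([-t[1],t[0]])
        uv=proj(n,W(Q,p+D[:,None]*nn,.017)).astype(np.float32)
        g=cv2.remap(im[n],uv[:,0].copy(),uv[:,1].copy(),cv2.INTER_CUBIC).ravel()
        g=np.convolve(np.pad(g,5,mode="edge"),np.ones(11)/11,"valid")
        b=np.maximum(np.percentile(g,75)-4-g,0); i=g.argmin(); m=np.abs(D-D[i])<.006
        if np.percentile(g,75)-g.min()>12 and 4<i<len(D)-5: out.append((s,(b*D*m).sum()/(b*m).sum()))
    return np.array(out)
top_s=np.r_[np.linspace(-.02,L+.03,40),np.linspace(L+.125,L+.155,8)]
def fit(sets,Q):
    for k in range(6):
        obs=[]
        for n,ss in sets:
            m=meas(n,Q,ss)
            for s,d in m:
                p,t=lane(s); obs.append(W(Q,p+d*np.array([-t[1],t[0]]),.017)[0,:2])
        obs=np.array(obs)
        def res(q):
            c,s=np.cos(q[2]),np.sin(q[2]); r=(obs-q[:2])@np.array([[c,-s],[s,c]])
            x,y=r.T
            return np.where((x>0)&(y>0),np.hypot(x,y)-.08,np.where(x<=0,y-.08,x-.08))
        Q=least_squares(res,Q,loss="soft_l1",f_scale=.001).x
    r=res(Q); print(Q,np.degrees(Q[2]),len(obs),"rms mm",1e3*np.sqrt((r**2).mean()),"max",1e3*np.abs(r).max()); return Q
Q=fit([("top",top_s)],Q); 
m=meas("side",Q,np.linspace(-.03,L+.17,40)); print("side residuals", (m*1e3).round(1).tolist())
np.save("pose.npy",Q)
k=4;x,y,w,h=180,150,200,150
c=cv2.resize(cv2.cvtColor(im["top"].astype(np.uint8),cv2.COLOR_GRAY2RGB)[y:y+h,x:x+w],None,fx=k,fy=k,interpolation=cv2.INTER_CUBIC)
for d,z,col in((.036,.017,(255,0,0)),(-.036,.017,(255,0,0)),(.0055,.017,(0,255,255)),(-.0055,.017,(0,255,255))):
    p=((proj("top",W(Q,off(d),z))+.5-[x,y])*k).astype(np.int32); cv2.polylines(c,[p],False,col,1,cv2.LINE_AA)
save(c,"top2.png")
print(W(Q,[[0,.08],[.08,0],[.08,-.196],[-.06,.08]],0))
E
python3 run2.py
```

```text
[ 0.4734  0.038  -0.1606] -9.201497707125753 47 rms mm 0.921839504092612 max 4.9600304591686655
side residuals [[-30.0, -7.2], [-21.6, -6.6], [-13.3, -8.2], [-4.9, -6.5], [3.4, -6.1], [11.8, -6.9], [20.1, -9.5], [28.5, -8.7], [36.8, 5.9], [45.2, 2.6], [61.9, 4.8], [70.2, 0.8], [78.6, 7.0], [103.6, -11.1], [128.7, -4.1], [145.4, 0.3], [162.1, -9.7], [170.4, 0.0], [178.8, 3.3], [187.1, 4.0], [195.5, 3.5], [203.8, 2.9], [212.2, 2.9], [220.5, 1.6], [270.6, 4.4], [279.0, -10.5], [287.3, -11.5], [295.7, -11.8]]
[[ 0.4862  0.117   0.    ]
 [ 0.5524  0.0252  0.    ]
 [ 0.5211 -0.1683  0.    ]
 [ 0.427   0.1266  0.    ]]
```

View pics/top2.png

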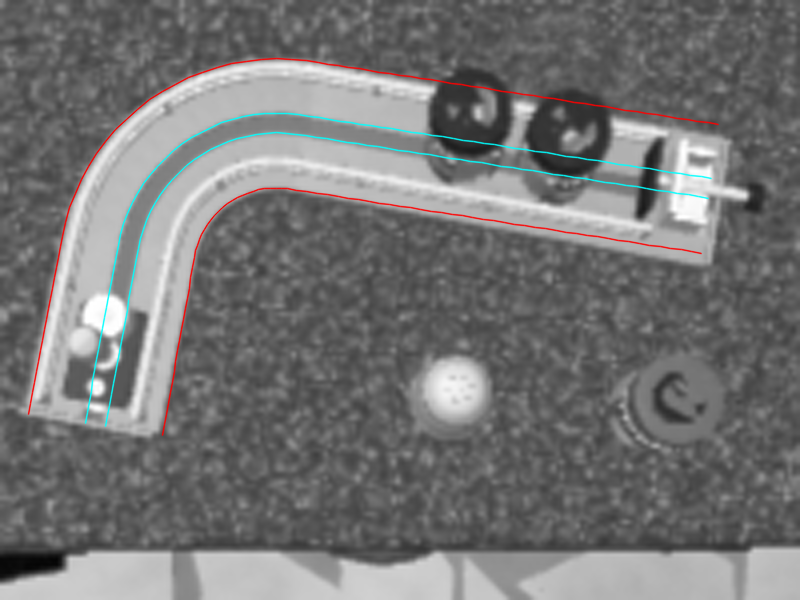

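Yaw drifted because shadows near the jars corrupted the fit. The bend fits well, but the right end (actual corner at (728,138)) is 3 px off. I'll refit on clean slot stretches, the marks and the end midpoints read from the picture.

```bash
cat > run3.py <<'E'
exec(open("run2.py").read().split("Q=fit(")[0])
Q=np.array([.474,.040,-.19])
ss=np.r_[np.linspace(-.025,L+.055,42)]
e_r=at_z("top",(359.5,199.75),.017)[:2]; e_l=at_z("top",(202,255.25),.017)[:2]
loc=lambda q,p:np.array([[np.cos(q[2]),np.sin(q[2])],[-np.sin(q[2]),np.cos(q[2])]])@(np.array(p[:2])-q[:2])
for k in range(6):
    m=meas("top",Q,ss); obs=[]
    for s,d in m:
        p,t=lane(s); obs.append(W(Q,p+d*np.array([-t[1],t[0]]),.017)[0,:2])
    def lat(q,p):
        x,y=loc(q,p); return np.hypot(x,y)-.08 if x>0 and y>0 else (y-.08 if x<=0 else x-.08)
    def res(q):
        r=[lat(q,p)/.003 for p in obs]
        es=loc(q,[.5149,-.1677]); r+=[(es[0]-.08)/.002,(es[1]+.196)/.003]
        r+=[(loc(q,[.4252,.1273])[1]-.08)/.002,(loc(q,[.5363,-.0634])[0]-.08)/.004,(loc(q,[.522,-.110])[0]-.08)/.004,
            (loc(q,e_r)[0]-.08)/.0015,(loc(q,e_l)[1]-.08)/.0015]
        return np.array(r)
    Q=least_squares(res,Q,loss="soft_l1").x
print(Q,np.degrees(Q[2])); print("slot mm",[(round(1e3*s),round(1e3*lat(Q,p),1)) for (s,d),p in zip(m,obs)][::2])
print("others mm",loc(Q,[.5149,-.1677])*1e3,loc(Q,[.4252,.1273])*1e3,loc(Q,[.5363,-.0634])*1e3,loc(Q,[.522,-.110])*1e3,loc(Q,e_r)*1e3,loc(Q,e_l)*1e3)
np.save("pose.npy",Q)
import sys
c=[]
for n,(x,y,w,h) in(("top",(180,150,200,150)),("side",(220,150,160,130))):
    k=4 if n=="top" else 3
    I=cv2.resize(cv2.cvtColor(im[n].astype(np.uint8),cv2.COLOR_GRAY2RGB)[y:y+h,x:x+w],None,fx=k,fy=k,interpolation=cv2.INTER_CUBIC)
    for d,z,col in((.036,.017,(255,0,0)),(-.036,.017,(255,0,0)),(.0055,.017,(0,255,255)),(-.0055,.017,(0,255,255))):
        p=((proj(n,W(Q,off(d),z))+.5-[x,y])*k).astype(np.int32); cv2.polylines(I,[p],False,col,1,cv2.LINE_AA)
    save(I,n+"3.png")
print(W(Q,[[0,.08],[.08,0],[.08,-.196],[-.06,.08]],0),manip.read_clock())
E
python3 run3.py
```

```text
[ 0.4735  0.0379 -0.1887] -10.814196653259504
slot mm [(-25, np.float64(-0.2)), (-15, np.float64(0.1)), (-5, np.float64(-0.2)), (5, np.float64(-0.0)), (15, np.float64(0.2)), (25, np.float64(0.2)), (35, np.float64(-0.2)), (45, np.float64(-0.6)), (55, np.float64(-0.6)), (65, np.float64(-0.1)), (75, np.float64(0.1)), (85, np.float64(-0.4)), (95, np.float64(-0.1)), (105, np.float64(-0.1)), (115, np.float64(0.1)), (125, np.float64(0.2)), (136, np.float64(0.0)), (146, np.float64(0.5)), (156, np.float64(-0.2)), (166, np.float64(0.0)), (176, np.float64(0.6))]
others mm [  79.2499 -194.1596] [-64.2064  78.7715] [ 80.7006 -87.6967] [  75.3978 -136.1522] [  80.3117 -228.8169] [-98.8962  80.2975]
[[ 0.4885  0.1165  0.    ]
 [ 0.5521  0.0229  0.    ]
 [ 0.5153 -0.1696  0.    ]
 [ 0.4296  0.1277  0.    ]] 2.8
```

View pics/top3.png

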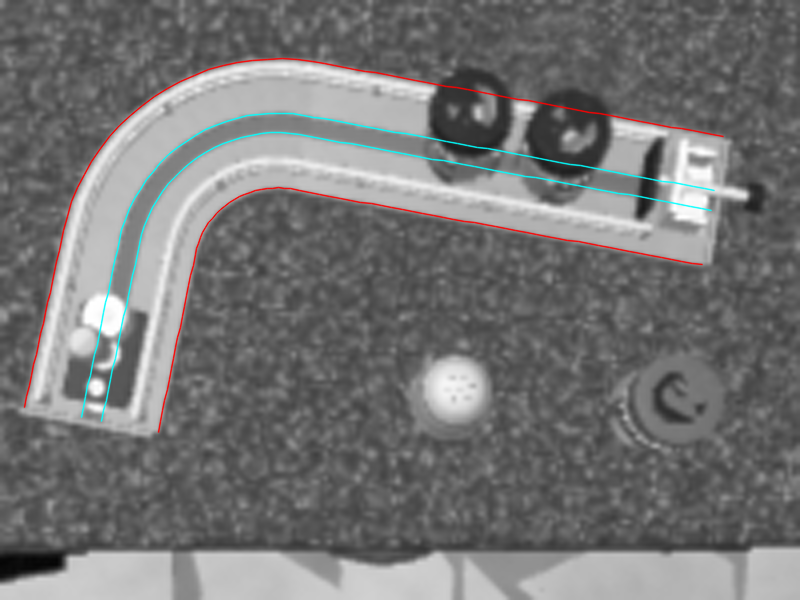

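The fit now matches edges and slot to within 1 px. Next I check IK for the whole plan, then pick the jar.

```bash
cat > plan.py <<'E'
from fit import *
Q=np.load("pose.npy"); L=.08*np.pi/2
def R(ang): # tool y along heading ang (rad, world), z down
    y=np.array([np.cos(ang),np.sin(ang),0]); z=np.array([0,0,-1.]); return np.c_[np.cross(y,z),y,z]
def foll(s): # follower with pins at s+-18 mm -> world xy of origin, world heading
    a,b=lane(s-.018)[0],lane(s+.018)[0]; m=(a+b)/2; d=b-a
    return W(Q,m,0)[0,:2],np.arctan2(d[1],d[0])+Q[2]
E
python3 - <<'E'
from plan import *
J=np.array([.3633,-.2523])
for k in(0,1):
    a=np.arctan2(-.34,.94)+k*np.pi; print("jar",k,manip.ik([*J,.056],R(a)),manip.ik([*J,.25],R(a)))
P=W(Q,[-.004,.08],0)[0,:2]
for k in(0,1):
    a=Q[2]+np.pi/2+k*np.pi
    print("place",k,manip.ik([*P,.073],R(a)),manip.ik([*P,.25],R(a)))
    for s in(-.064,0,.06,L,L+.04):
        p,h=foll(s); print("  s",s,p,manip.ik([*p,.06],R(h+np.pi/2+k*np.pi)))
E
```

```text
jar 0 [-39.5252  17.8058 113.1622  -0.      49.032  -19.64  ] [-39.5252   2.3366 101.9746  -0.      75.6888 -19.64  ]
jar 1 None None
place 0 [  9.3878  22.0871 103.9717  -0.      53.9412 -69.798 ] [  9.3878   9.7307  93.8043  -0.      76.465  -69.798 ]
  s -0.064 [0.4256 0.1285] [ 12.0733  17.6105 112.7057  -0.      49.6839 -67.1125]
  s 0 [0.4882 0.1155] [  9.1243  23.6678 103.841   -0.      52.4912 -66.842 ]
  s 0.06 [0.5364 0.084 ] [  5.03    28.0095  97.1134  -0.      54.8772 -31.184 ]
  s 0.12566370614359174 [0.5511 0.023 ] [-1.4164 28.9195 95.6683 -0.     55.4123  6.1783]
  s 0.16566370614359174 [ 0.5446 -0.0164] [-5.579  28.2073 96.8001 -0.     54.9926  5.2352]
place 1 [  9.3878  22.0871 103.9717  -0.      53.9412 110.202 ] [  9.3878   9.7307  93.8043  -0.      76.465  110.202 ]
  s -0.064 [0.4256 0.1285] [ 12.0733  17.6105 112.7057  -0.      49.6839 112.8875]
  s 0 [0.4882 0.1155] [  9.1243  23.6678 103.841   -0.      52.4912 113.158 ]
  s 0.06 [0.5364 0.084 ] None
  s 0.12566370614359174 [0.5511 0.023 ] None
  s 0.16566370614359174 [ 0.5446 -0.0164] None
```

Run:
```python
from plan import *
J=np.array([.3633,-.2523]); a=np.arctan2(-.34,.94)
manip.goto([*J,.17],R(a))
print(manip.read_wrist_force(),manip.read_clock())
print("hit",manip.servo_line([*J,.056],rate=.1,stop_force=8))
manip.set_gripper(.02)
print(manip.read_grip_width(),manip.read_grasp_force(),manip.read_wrist_force())
manip.servo_line([*J,.20],rate=.15)
print(manip.read_grip_width(),manip.read_wrist_force(),manip.read_position(),manip.read_clock())
```

```text
[ 0.2824  0.1808 -0.7351] 3.9083
hit False
0.03922625068289838 59.97028470039368 [1.0426 0.1255 5.0258]
0.039610035096058024 [-0.2652 -0.0767 -1.3215] [ 0.363  -0.252   0.1991] 6.8
```

Run:
```python
from plan import *
P=W(Q,[-.004,.08],0)[0,:2]; a=Q[2]+np.pi/2
manip.goto([*P,.20],R(a))
manip.servo_line([*P,.125],rate=.12)
im=[]
for n in("top","side"):
    x,y=(170,190) if n=="top" else (205,120); I=manip.read_camera(n)
    c=cv2.resize(I[y:y+100,x:x+100],None,fx=4,fy=4,interpolation=cv2.INTER_CUBIC)
    b=np.array([[*P,.125-.056]]); C=[]
    for z in(.069,.174):
        th=np.linspace(0,2*np.pi,40); p=((proj(n,np.c_[P[0]+.02*np.cos(th),P[1]+.02*np.sin(th),np.full(40,z)])+.5-[x,y])*4).astype(np.int32); cv2.polylines(c,[p],True,(255,0,255),1,cv2.LINE_AA)
    for d in(.023,-.023): cv2.polylines(c,[((proj(n,W(Q,off(d),.0425))+.5-[x,y])*4).astype(np.int32)],False,(255,255,0),1,cv2.LINE_AA)
    im.append(c)
    print(n,[(p,round(cc,2)) for t in("refill","follower_grip") for p,cc in marks(n,t)])
save(np.hstack(im),"held.png"); print(P,manip.read_position(),manip.read_wrist_force(),manip.read_clock())
```

```text
top []
side [(array([0.4844, 0.1208, 0.0663]), 0.61), (array([0.4669, 0.2354, 0.0566]), 0.73), (array([0.4278, 0.1246, 0.0683]), 0.65), (array([0.5722, 0.2388, 0.0574]), 0.46)]
[0.4846 0.1172] [0.4847 0.1172 0.1254] [-0.1155 -0.6975 -1.0986] 9.325
```

View pics/held.png

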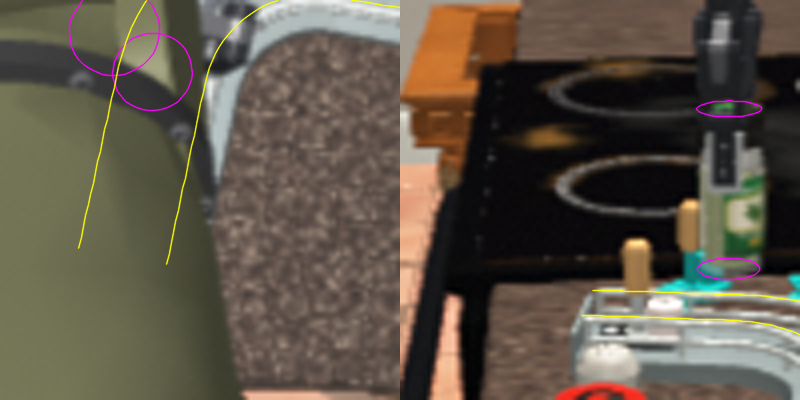

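Side crop: the held jar hangs upright at about (730,210), within 1 px of the prediction. The arm hides the top view. I lower it with a force guard.

Run:
```python
from plan import *
P=W(Q,[-.004,.08],0)[0,:2]
f=lambda:np.array(manip.read_wrist_force()).round(2)
def rk(v): # world -> rack axes
    c,s=np.cos(Q[2]),np.sin(Q[2]); return np.round([c*v[0]+s*v[1],-s*v[0]+c*v[1],v[2]],2)
print(manip.servo_line([*P,.090],rate=.05,stop_force=4),manip.read_position(),rk(f()))
if manip.read_position()[2]<.092:
    print(manip.servo_line([*P,.066],rate=.025,stop_force=4),manip.read_position(),rk(f()))
print(manip.read_clock())
```

```text
False [0.4847 0.1172 0.0902] [-0.01  0.04 -0.16]
True [0.4847 0.1174 0.0731] [1.23 0.71 1.67]
10.85
```

```bash
cat >> plan.py <<'E'
def rk(v):
    c,s=np.cos(Q[2]),np.sin(Q[2]); return np.round([c*v[0]+s*v[1],-s*v[0]+c*v[1],v[2]],2)
f=lambda:rk(np.array(manip.read_wrist_force()))
E
python3 - <<'E'
from plan import *
P=W(Q,[-.004,.08],0)[0,:2]
manip.set_gripper(.07); print(f())
manip.servo_line([*P,.20],rate=.15)
p,h=foll(-.064)
manip.goto([*p,.20],R(h+np.pi/2))
x,y=205,120; I=manip.read_camera("side"); print([(q,c) for t in("refill","follower_grip") for q,c in marks("side",t)])
save(cv2.resize(I[y:y+120,x:x+160],None,fx=4,fy=4,interpolation=cv2.INTER_CUBIC),"placed.png")
print(p,manip.read_position(),f(),manip.read_clock())
E
```

```text
[-0.1  -0.57 -0.1 ]
[(array([0.4841, 0.1196, 0.016 ]), 0.78), (array([ 0.4742,  0.0433, -0.0013]), 0.41), (array([0.5729, 0.2414, 0.058 ]), 0.67), (array([0.4274, 0.1231, 0.0658]), 0.48), (array([0.4695, 0.2353, 0.0567]), 0.46)]
[0.4256 0.1285] [0.4262 0.1283 0.1997] [-0.44  0.73  0.02] 12.7583
```

View pics/placed.png

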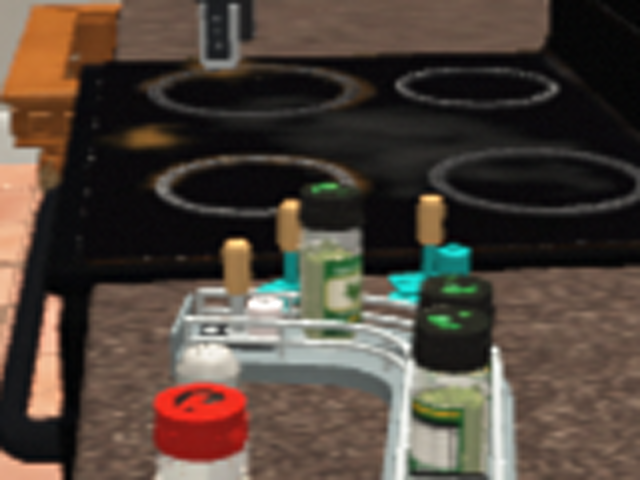

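The refill stands upright in the short straight at crop (330,260), with its base at z=0.016. The grip is at (237,265). I check the predicted grip pixel, then descend and grip.

Run:
```python
from plan import *
p,h=foll(-.064)
print(proj("side",[*p,.067]), "seen",205+237/4-.4,120+266/4-.4)
print(manip.servo_line([*p,.060],rate=.1,stop_force=6),manip.read_position(),f())
manip.set_gripper(.030); print(manip.read_grip_width(),f())
manip.set_gripper(.0); print(manip.read_grip_width(),manip.read_grasp_force(),f(),manip.read_torque(),manip.read_clock())
```

```text
[[263.5664 186.6711]] seen 263.85 186.1
False [0.4259 0.1285 0.0604] [-1.1   0.09  0.02]
0.029924316976897406 [0.54 0.57 0.37]
0.01611767129919283 58.440070152282715 [-0.22  0.67  2.98] [-0.0025  0.0864 -0.0036] 15.0417
```

```bash
cat >> plan.py <<'E'
def push(s,rate,stop=None,z=.060):
    p,h=foll(s); hit=manip.servo_line([*p,z],rate=rate,orientation=R(h+np.pi/2),stop_force=stop)
    F=np.array(manip.read_wrist_force()); t=np.array([np.cos(h),np.sin(h)]); n=np.array([-t[1],t[0]])
    return hit,-F[:2]@t,F[:2]@n,F[2]
E
python3 - <<'E'
from plan import *
for s in np.r_[-.058,-.05,-.04,np.arange(-.03,.041,.01)]:
    hit,fp,fl,fz=push(s,.035,12); print(round(1e3*s),hit,"push %.1f lat %.1f z %.1f"%(fp,fl,fz),"Tz %.3f"%manip.read_torque()[2],round(manip.read_grip_width()*1e3,1),round(manip.read_clock(),2))
    if hit or abs(fl)>8 or fp>8: break
E
```

```text
-58 False push -1.0 lat 0.8 z 3.3 Tz 0.033 16.3 15.37
-50 False push -1.8 lat -0.1 z 4.7 Tz -0.006 16.4 15.74
-40 False push -1.2 lat -0.5 z 4.3 Tz 0.016 16.0 16.18
-30 False push -2.0 lat 0.3 z 5.0 Tz 0.011 15.9 16.61
-20 False push -2.0 lat -0.7 z 4.4 Tz -0.005 16.0 17.04
-10 False push -1.8 lat -0.4 z 6.0 Tz 0.014 16.2 17.48
0 False push -2.2 lat 0.4 z 5.3 Tz 0.012 16.0 17.91
10 False push -2.1 lat 0.0 z 4.2 Tz 0.046 16.0 18.34
20 False push -0.1 lat 0.8 z 5.3 Tz -0.034 15.9 18.77
30 False push -1.0 lat -1.2 z 5.4 Tz 0.043 15.9 19.2
40 False push -2.4 lat -0.3 z 4.9 Tz -0.014 16.0 19.62
```

Run:
```python
from plan import *
x,y=225,110; I=manip.read_camera("side"); print([(q,c) for t in("refill","follower") for q,c in marks("side",t)])
save(cv2.resize(I[y:y+130,x:x+160],None,fx=4,fy=4,interpolation=cv2.INTER_CUBIC),"mid.png"); print(manip.read_position(),f(),manip.read_clock())
```

```text
[(array([ 0.3957, -0.1599,  0.002 ]), 0.64), (array([0.474 , 0.2358, 0.0057]), 0.64), (array([0.5245, 0.0994, 0.0193]), 0.57)]
[0.5231 0.0981 0.0602] [ 0.63 -0.41  4.45] 19.775
```

View pics/mid.png

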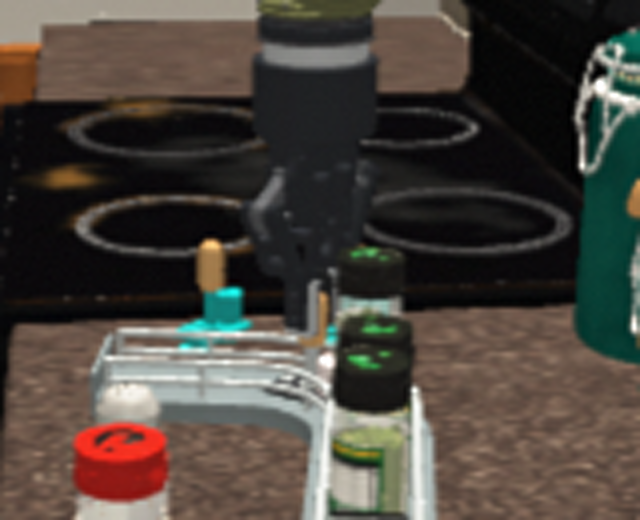

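The follower has rounded half the bend with the jar ahead of it at (370,280), upright. Lateral force is small, so I continue.

Run:
```python
from plan import *
for s in np.r_[np.arange(.05,L-.008,.01),L-.006]:
    hit,fp,fl,fz=push(s,.035,12); print(round(1e3*(s-L)),hit,"push %.1f lat %.1f z %.1f"%(fp,fl,fz),round(manip.read_clock(),2))
    if hit or abs(fl)>8 or fp>8: break
for s in L+np.arange(-.003,.0061,.003):
    hit,fp,fl,fz=push(s,.015,3.5); print(round(1e3*(s-L)),hit,"push %.1f lat %.1f z %.1f"%(fp,fl,fz),round(manip.read_clock(),2))
    if hit: break
v=[]
for i in range(8): manip.wait(.05); v.append(f())
print(np.mean(v,0),np.std(v,0),manip.read_clock())
```

```text
-76 False push -2.1 lat -0.2 z 5.9 20.2
-66 False push -1.4 lat 0.7 z 5.4 20.62
-56 False push -1.2 lat 0.2 z 5.2 21.05
-46 False push -1.9 lat 1.3 z 5.8 21.48
-36 False push -1.2 lat 0.2 z 5.6 21.9
-26 False push -1.7 lat -0.1 z 6.2 22.32
-16 False push -1.3 lat 0.5 z 5.7 22.75
-6 False push -2.0 lat 0.2 z 6.1 23.18
-3 True push -1.5 lat -0.5 z 4.1 23.38
[-0.7412 -1.3988  4.1575] [0.4114 0.3767 0.4841] 23.7833
```

```bash
cat >> plan.py <<'E'
def avg(h,n=6):
    v=[]
    for i in range(n): manip.wait(.03); v.append(manip.read_wrist_force())
    v=np.mean(v,0); t=np.array([np.cos(h),np.sin(h)]); return -v[:2]@t, v[:2]@np.array([-t[1],t[0]])
def cur_s(): # follower lane s from TCP on the long straight
    P=np.array(manip.read_position())[:2]-Q[:2]; return L-(-np.sin(Q[2])*P[0]+np.cos(Q[2])*P[1])
E
python3 - <<'E'
from plan import *
h=Q[2]-np.pi/2
b0=avg(h)[0]; print("base",b0)
s=cur_s()
while s<L+.045:
    s+=.003
    hit=push(s,.02,4.5)[0]; a=avg(h,3)
    print("%.1f"%(1e3*(cur_s()-L)),hit,"push %.2f lat %.2f"%a,round(manip.read_clock(),2))
    if a[0]-b0>2: break
    s=max(s-.002,cur_s()) if hit else s
E
```

```text
base -0.8074128887400478
-1.4 False push 0.31 lat 0.52 24.38
1.5 False push 0.34 lat 0.02 24.78
4.5 False push 0.87 lat -0.03 25.18
7.5 False push 1.24 lat 0.26 25.58
```

Run:
```python
from plan import *
h=Q[2]-np.pi/2
s=cur_s()
while s<L+.043:
    s+=.002
    hit=push(s,.012,3.5)[0]; a=avg(h,3)
    print("%.2f"%(1e3*(cur_s()-L)),hit,"push %.2f lat %.2f"%a,round(manip.read_clock(),2))
    if a[0]>3.3 or (hit and a[0]>2.5): break
    if hit: s=cur_s()
```

```text
9.30 False push 1.74 lat 0.40 26.0
11.28 False push 2.38 lat 0.38 26.42
13.30 False push 1.78 lat 0.10 26.83
15.29 False push 1.88 lat 0.53 27.25
17.28 False push 2.05 lat -0.27 27.67
19.29 False push 2.58 lat 0.36 28.08
21.29 False push 1.81 lat 0.03 28.5
23.31 False push 2.32 lat 0.40 28.92
25.32 False push 1.98 lat 0.36 29.33
27.30 False push 2.44 lat 0.51 29.75
29.29 False push 2.04 lat 0.50 30.17
31.16 False push 3.53 lat -0.23 30.58
```

Contact with the stop begins at s≈31 mm, against a running friction of about 2.1 N. I bring it up gently to about 7 N at the wrist, which is about 5 N on the row.

Run:
```python
from plan import *
h=Q[2]-np.pi/2
s=L+.0313
for i in range(40):
    s+=.0002
    push(s,.005); a=avg(h,4)
    print("%.2f %.2f"%(1e3*(s-L),1e3*(cur_s()-L)),"push %.2f lat %.2f"%a,round(manip.read_clock(),2))
    if a[0]>6.6: break
for i in range(4): print("hold %.2f %.2f"%avg(h,8))
print(manip.read_clock())
```

```text
31.50 31.14 push 3.67 lat -0.06 30.97
31.70 31.22 push 4.92 lat 0.12 31.35
31.90 31.31 push 5.68 lat 0.04 31.73
32.10 31.41 push 6.67 lat -0.11 32.12
hold 6.40 -0.40
hold 6.24 -0.38
hold 6.53 -0.38
hold 6.51 -0.29
33.1833
```

Run:
```python
from plan import *
h=Q[2]-np.pi/2
push(L+.0322,.005); print("hold",avg(h,20),manip.read_clock())
manip.set_gripper(.05); print("open",avg(h,4))
p=manip.read_position(); manip.servo_line([p[0],p[1],.22],rate=.15)
manip.goto([.30,-.35,.25],R(np.arctan2(-.34,.94)))
for n,(x,y,w,hh) in(("top",(180,150,200,150)),("side",(220,150,160,130))):
    I=manip.read_camera(n); k=4; save(cv2.resize(I[y:y+hh,x:x+w],None,fx=k,fy=k,interpolation=cv2.INTER_CUBIC),n+"_end.png")
    for t in("follower_grip","jar_middle","jar_front","refill","end_stop"):
        for q,c in marks(n,t): print(n,t,rk(q-np.array([*Q[:2],0]))*1 if 0 else np.round(1e3*np.array([np.cos(Q[2])*(q[0]-Q[0])+np.sin(Q[2])*(q[1]-Q[1]),-np.sin(Q[2])*(q[0]-Q[0])+np.cos(Q[2])*(q[1]-Q[1]),q[2]]),1),round(c,2))
print(manip.read_clock())
```

```text
hold (np.float64(6.984682447468008), np.float64(-0.20990797458228783)) 34.1
open (np.float64(0.04962869134996365), np.float64(0.032265260087978684))
top follower_grip [-37.7 197.1  63.6] 0.95
top follower_grip [ 78.7 -35.6  65.3] 0.82
top follower_grip [ 62.7 214.   57.4] 0.7
top jar_middle [  81.  -125.7   17.5] 0.8
top jar_front [  73.7 -165.2   21. ] 0.81
top jar_front [ 79.  -30.3  66.8] 0.4
top refill [ 82.2 -79.4  18.9] 0.96
top end_stop [  80.7 -191.9   15.3] 0.78
top end_stop [ 80.3 -80.7  19.7] 0.7
side follower_grip [ 61.  215.2  56.3] 0.66
side follower_grip [-41.5 193.5  54.7] 0.46
side end_stop [  77.6 -192.8   12.4] 0.95
38.0333
```

View pics/top_end.png

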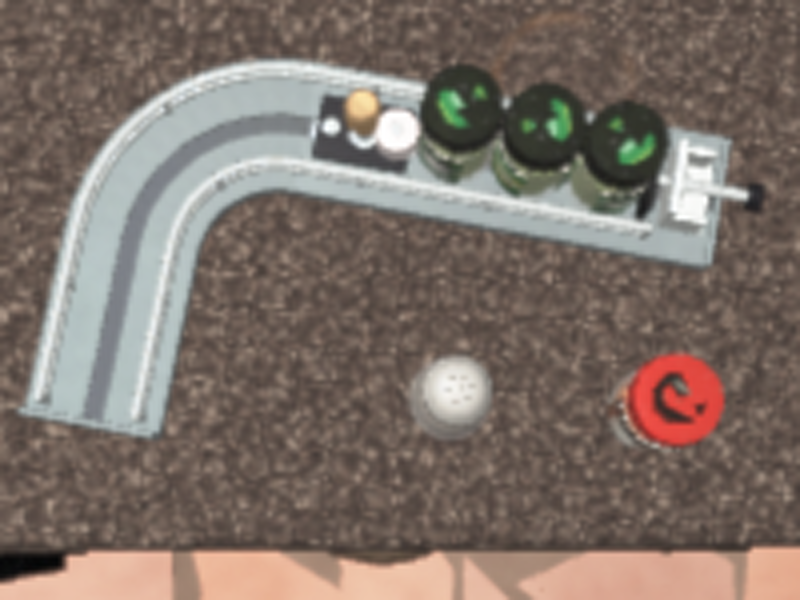

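The row is closed: the caps at (460,105), (543,125) and (625,143) are evenly spaced 40 mm apart against the dark pad at (648,190). The follower's white nose at (397,130) touches the new jar, and the other things are where they were. I hand in the job.

```bash
python3 -c "
from bench import manip
print(manip.job_done())"
```

```text
the job is handed in; nothing more can be done
None
```

The refill jar is in the row, and the follower closed it against the end stop with about 5 N (7 N at the wrist, less about 2 N friction) and was left touching it; handed in at about 38 s, result not reported.

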